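Lock the tilted tube rotator with its spindle pin and switch it on

TASK

Lock the tube carousel for its mixing run: take the orange-handled spindle pin out of its holder and push it through the hub hole of the tilted carousel until its collar sits fully home on the hub. Only then flip the red toggle of the isolator switch over until it snaps to its other side. Leave pin and switch like that, let go, and do not disturb the slide box, the reagent bottle or the sample jar.

Things in the scene. Friction and masses are not known exactly. Their poses are not given: they have to be found in the camera images.
- pin_grip (a point): Centre of the orange grip of the loose spindle pin, on its axis; z runs from tip to grip end. The pin is round, 126 mm long, about 0.16 kg: 70 mm steel shaft, 14 mm diameter (last 11 mm taper to 6 mm), collar 38 mm diameter x 6 mm, grip 24 mm diameter x 50 mm. This point is 31 mm above the collar's underside, 101 mm from the tip, 25 mm below the grip's end. It starts upright in the holder, grip up.
- pin_collar (a point): Point on the pin's axis in the plane of the collar's underside, 31 mm from pin_grip towards the tip; same axes.
- holder: Fixed white holder, a 60 x 60 mm column 85 mm high on a 100 x 100 mm foot; origin at the centre of its underside, z up. The pin stands in its central hole (19 mm diameter, 75 mm deep), its collar resting on the column's top.
- hub_mouth (a point): Centre of the upper mouth of the carousel's hub hole, on the hub's face. z points outward along the hole's axis, which leans 32 degrees from vertical; the pin goes in along -z. The hub is a fixed 56 x 56 mm aluminium block; hole 19 mm diameter, 60 mm deep, open below with free room for the tip. When home, the collar's underside lies on the hub's face, so pin_collar is at hub_mouth.
- rotator: Fixed tube rotator; origin at the centre of the underside of its white base (200 x 170 mm), z up, front to -x. It carries the tilted blue carousel disc (170 mm diameter, highest rim 185 mm above the table, does not turn). The disc's face is 28 mm below the hub's face along the hole's axis; eight capped tubes on a 128 mm circle end 18 mm below the hub's face.
- switch_pivot (a point): Hinge point of the toggle, at the centre of the top face of the fixed grey switch box (110 x 90 x 50 mm high, yellow plate on top). Its z is up; the toggle swings in the plane of its x and z axes: OFF leans towards -x, ON towards +x (the side of the green dot).
- toggle_tip (a point): Top end of the red toggle, 78 mm from switch_pivot along the lever. The lever is a 12 mm steel rod whose upper 35 mm is a red sleeve, 20 mm in diameter. At OFF the tip is 34 mm towards -x of the pivot and 70 mm above it.
- toggle (a joint): Toggle angle in rad: 0 = OFF (leaning 0.45 rad to -x), 0.45 = upright centre, 0.9 = ON (leaning 0.45 rad to +x). A spring holds it against either stop: at the red sleeve it takes about 3 N to start it from OFF, less towards the centre; past the centre it snaps over to ON by itself.
- slide_box: Bystander: loose white microscope-slide box with a blue lid, 70 x 110 x 46 mm high; origin at the centre of its underside. Leave alone.
- reagent_bottle: Bystander: loose white bottle with a blue cap, 60 mm diameter, 140 mm high; origin at the centre of its underside. Leave alone.
- sample_jar: Bystander: loose clear jar with a red cap, 64 mm diameter, 75 mm high; origin at the centre of its underside. Leave alone.
Not all that is in view belongs to the job. What is meant by the part that bears pin_grip is not black or green, and is the larger of those in its own colour.

How it is judged (in metres and radians):
On the way, in this order (a step that is already met when the one before it is completed fails the run):
1. the pin is through the hub hole with its collar home on the hub while the toggle is still OFF (distance between pin_collar and hub_mouth below 0.007 m and z of pin_collar in the frame of hub_mouth below 0.004 m and angle between the z axis of pin_grip and the z axis of hub_mouth, either way round below 0.12 rad and value of joint toggle below 0.4 rad), for 0.2 s.
2. the toggle has snapped over to ON (value of joint toggle above 0.8 rad), for 0.2 s.
At the end, for the whole second after the job is handed in: The pin is in the hub hole, its axis within 0.12 rad of the hole's, the centre of its collar's underside within 7 mm of the mouth's centre and no more than 4 mm above the hub's face; the toggle is at rest at ON (above 0.8 rad) (distance between pin_collar and hub_mouth below 0.007 m and z of pin_collar in the frame of hub_mouth below 0.004 m and angle between the z axis of pin_grip and the z axis of hub_mouth, either way round below 0.12 rad and value of joint toggle above 0.8 rad and velocity of joint toggle between -0.05 and 0.05 rad/s); the robot touches nothing.
It fails at once if the toggle is switched ON (past its centre) before the pin is in the hub (value of joint toggle above 0.6 rad and distance between pin_collar and hub_mouth above 0.015 m).
It fails at once if the slide box is pushed more than 25 mm or tipped (distance of slide_box from where it was at the start of the episode above 0.025 m or angle between slide_box's own z axis and vertical above 0.4 rad).
It fails at once if the reagent bottle is pushed more than 25 mm or tipped (distance of reagent_bottle from where it was at the start of the episode above 0.025 m or angle between reagent_bottle's own z axis and vertical above 0.4 rad).
It fails at once if the sample jar is pushed more than 25 mm or tipped (distance of sample_jar from where it was at the start of the episode above 0.025 m or angle between sample_jar's own z axis and vertical above 0.4 rad).
It also fails if it takes over 56 s, if anything falls off the work surface, if the arm or the gripper's body presses on something with over 40 N, if the wrist force passes 120 N, or if a joint passes its speed limit or range.

ROBOT

A 6-joint arm with a two-finger parallel gripper is mounted at the origin on the work surface. World frame = base frame: x ahead of the robot, y to its left, z up, the work surface at z = 0. Lengths are in mm, angles in rad, forces in N, time in s.
With the tool pointing down it reaches from about 325 to 1000 mm from the base axis. Payload 5.1 kg.
Tool frame: the origin (TCP) lies on the centre line of the jaws, within the pads' length; the fingertips stand 19 mm ahead of it and the grasp point (between the pads) is the TCP (env.tips_ahead is the distance from the TCP to the fingertips, in mm); z points along the fingers, y is the line along which they close (so a half turn about z gives the same grasp; the last joint's range is limited). The gripper opens to 85 mm and grips with 20 to 120 N. Pads are 22 mm wide; open, the fingers measure 114 mm over their backs; the gripper's body (76 mm by 85 mm) begins 54 mm behind the grasp point. The pads swing forward as they close: fully open they stand 13 mm farther back than shut.
Start: joints at [-1.191, 0.124, 1.65, -0, 1.367, -0.083], TCP at [290.163, -581.627, 250.322] pointing down, gripper open.
Joint ranges: [-2.61, 2.61], [-1.02, 2.33], [0.03, 2.71], [-1.35, 4.49], [0.32, 2.68], [-2.91, 2.91]. Speed limits (rad/s): [2.57, 2.57, 3.14, 3.14, 3.14, 3.14].

INTERFACE

Orientations are given as a rotation vector (axis times angle).
In Python, from bench import readout, camera, camera_info, env, finder gives the robot as it stands.
- The arm moves only by the tool servo_tool, never from a script. Its argument "targets" is a list of rows, each a list of 7 numbers: the shift along the world's x, y, z in cm, then the turn, a rotation vector about the world's x, y, z in degrees, then the finger opening in cm, from 0 to 8.54. A call has 1 to 8 rows; each row shifts and turns the commanded pose from where the row before left it; what a row does not reach is not made up. A row lasts 1/12 s, in which the tool goes at most 41.7 mm and 7.16 degrees, less where a joint would pass 70% of its speed; a pose out of reach is approached as far as the arm can. A call with a gripper value outside its range is refused whole. The fingers move at their own pace and stop on an object; "squeeze" is the grip in N (left out, the last holds). Time passes only in rows, so rows that do not move let the fingers close. It gives the time, the measured TCP pose, the force, the opening and the grip force at its end, in the units of the state.
- readout.get_state(): the state, without advancing time (a new reading comes with each control period).
- camera(name): name is "scene" or "top" or "wrist"; returns the picture (420x560x3 uint8, red, green, blue); there is no depth.
- camera_info(name): a dict with "mtx" (3x3 intrinsics, pixels), "rvec" (rotation vector, rad) and "tvec" (3), from world to camera coordinates, as OpenCV has them; the wrist camera has in their place "T_tool_cam" (4x4, takes a point from camera to tool coordinates, whose origin is the TCP and whose axes are the flange's). Camera axes: x right, y down, z forward; pixel columns grow to the right and rows downward; lengths in mm; the calibration is good to about 2 mm. A picture is of the moment at which its call begins: read the wrist's pose just before it. camera_info takes no time and is no camera call.
- env.close_job(): hands the job in; it is judged then, once.
Trained networks look in the newest picture that a camera, given by its name, has taken for a name from the list of things; names that differ only in an ending like _2 or _b are one class to them, and where a whole thing is asked for, a point or a joint stands for the part that bears it (a point fixed in the world has none). Each returns a list of dicts, best first, with "p" (0 to 1); they miss things now and then, are a little off and sometimes report something else, mostly with a low value. They report only what shows in the picture. A call takes as long as a camera call. They do not tell look-alikes from the thing itself.
- finder.search_frame(name, camera): "centre" ([x, y, z] in mm, in world coordinates, good to about 4 mm: the middle of the surface that is visible of it).
- finder.regions_of(name, camera): "region" (420x560 bool, what is visible of it).
- finder.spot_point(name, camera): "centre" ([x, y, z] in mm, in world coordinates, good to about 4 mm: a listed point, or the origin of a listed thing).
The state is a dict: "time_s": time; "joint_pos": joint angles; "dq": joint speeds; "joint_torque": joint torques, N m; "eef_pos": TCP position; "tcp_rot": TCP orientation; "ft_force": force on the tool from outside, world axes, zero at the start; "ft_torque": the same for the moment, N m; "gripper_width": opening from 0.0 (shut) to 1.0 (fully open); "finger_force": force on a finger pad.
Only numpy, scipy, OpenCV 4.12 (cv2) and the standard library are available. Lean on these libraries where they do the work, as an engineer would, in place of code of your own. Each camera call takes 0.05 s, during which the arm holds its last target. There are 200 camera calls.

## Working session

There is one attempt and no reset: what is moved stays moved. The work goes in short steps, Python scripts to look and compute and a tool call to move; the robot and the scene stay as the last step left them, time stands still between calls to the robot, and variables do not carry over. Pictures are saved under pics/ and viewed, at most 10 in all, crops included, and the job is handed in when it is done.

Besides the shell and the picture viewer there is one more tool, called after "Call:" by a JSON object that holds its "method" and its "body". servo_tool: Moves the arm, as the interface text tells. Its arguments: {"type":"object","properties":{"targets":{"type":"array","items":{"type":"array","items":{"type":"number"}}},"squeeze":{"type":"number"}},"required":["targets"]}

```bash
mkdir -p pics; ls; cat > h.py <<'E'
import numpy as np, cv2
from bench import readout, camera, camera_info, env, finder
def save(img,name,crop=None,s=1):
    if crop: x0,y0,x1,y1=crop; img=img[y0:y1,x0:x1]
    img=cv2.resize(img,None,fx=s,fy=s,interpolation=cv2.INTER_CUBIC)
    cv2.imwrite('pics/'+name,img[:,:,::-1])
def proj(P,name):
    c=camera_info(name); p,_=cv2.projectPoints(np.float64(P).reshape(-1,1,3),np.float64(c['rvec']),np.float64(c['tvec']),np.float64(c['mtx']),None); return p.reshape(-1,2)
def ray(uv,name):
    c=camera_info(name);R=cv2.Rodrigues(np.float64(c['rvec']))[0];t=np.float64(c['tvec']).ravel()
    d=R.T@np.linalg.inv(np.float64(c['mtx']))@np.array([uv[0],uv[1],1.]);return -R.T@t,d/np.linalg.norm(d)
def atz(uv,name,z):
    o,d=ray(uv,name);return o+d*(z-o[2])/d[2]
def tri(u1,n1,u2,n2):
    o1,d1=ray(u1,n1);o2,d2=ray(u2,n2)
    s=np.linalg.lstsq(np.c_[d1,-d2],o2-o1,rcond=None)[0];a=o1+s[0]*d1;b=o2+s[1]*d2
    return (a+b)/2,np.linalg.norm(a-b)
E
python3 - <<'E'
from h import *
a=camera("scene");b=camera("top")
save(a,'scene.png');save(b,'top.png')
for n in ["pin_grip","pin_collar","holder","hub_mouth","rotator","switch_pivot","toggle_tip","slide_box","reagent_bottle","sample_jar"]:
    for c in ("scene","top"):
        r=finder.spot_point(n,c)
        print(n,c,[(np.round(q['centre']).tolist(),round(q['p'],2),np.round(proj(q['centre'],c)[0]).tolist()) for q in r[:4]])
print(readout.get_state()['tcp_rot'])
E
```

```text
pics
pin_grip scene [([628.0, 354.0, 77.0], 0.94, [400.0, 324.0]), ([503.0, 335.0, 113.0], 0.93, [433.0, 267.0]), ([460.0, 230.0, 68.0], 0.82, [393.0, 250.0]), ([384.0, 334.0, 100.0], 0.57, [464.0, 244.0])]
pin_grip top [([507.0, 336.0, 113.0], 0.71, [154.0, 221.0]), ([460.0, 226.0, 69.0], 0.66, [197.0, 244.0]), ([628.0, 359.0, 72.0], 0.63, [157.0, 180.0]), ([387.0, 335.0, 98.0], 0.5, [150.0, 268.0])]
pin_collar scene [([506.0, 334.0, 86.0], 0.89, [429.0, 279.0]), ([459.0, 230.0, 46.0], 0.87, [392.0, 259.0]), ([385.0, 335.0, 69.0], 0.6, [461.0, 257.0]), ([620.0, 353.0, 53.0], 0.56, [400.0, 332.0])]
pin_collar top [([387.0, 335.0, 68.0], 0.62, [153.0, 268.0]), ([629.0, 356.0, 52.0], 0.58, [160.0, 182.0]), ([458.0, 229.0, 47.0], 0.58, [198.0, 246.0]), ([502.0, 332.0, 81.0], 0.52, [159.0, 225.0])]
holder scene [([504.0, 333.0, 4.0], 0.72, [421.0, 312.0])]
holder top [([711.0, 268.0, 2.0], 0.23, [198.0, 162.0])]
hub_mouth scene [([592.0, 25.0, 167.0], 0.62, [274.0, 194.0])]
hub_mouth top [([597.0, 24.0, 163.0], 0.69, [277.0, 192.0]), ([364.0, 98.0, -0.0], 0.27, [244.0, 285.0])]
rotator s
[... 189 characters left out ...]
op [([516.0, -315.0, 50.0], 0.94, [398.0, 240.0])]
toggle_tip scene [([482.0, -314.0, 121.0], 0.54, [212.0, 144.0])]
toggle_tip top [([487.0, -316.0, 120.0], 0.42, [406.0, 247.0])]
slide_box scene [([366.0, 103.0, -3.0], 0.79, [366.0, 233.0])]
slide_box top [([367.0, 97.0, 1.0], 0.6, [245.0, 284.0])]
reagent_bottle scene [([712.0, 267.0, -2.0], 0.66, [323.0, 355.0])]
reagent_bottle top [([710.0, 270.0, 5.0], 0.86, [197.0, 162.0]), ([365.0, 98.0, 0.0], 0.73, [244.0, 284.0])]
sample_jar scene [([679.0, -277.0, 3.0], 0.78, [160.0, 218.0]), ([365.0, 101.0, -4.0], 0.38, [365.0, 233.0])]
sample_jar top [([684.0, -279.0, 2.0], 0.97, [382.0, 184.0])]
[-3.05785745e+00 -7.20461658e-01 -2.82475098e-05]
```

View pics/scene.png

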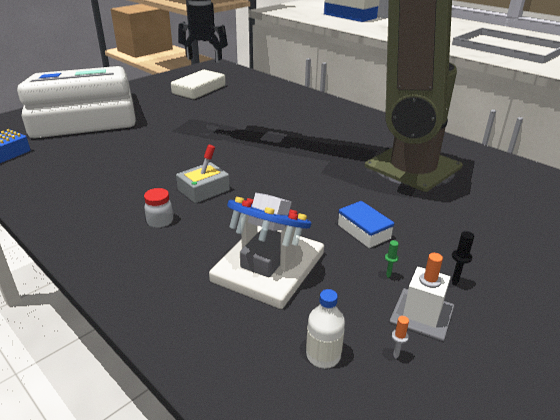

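View pics/top.png

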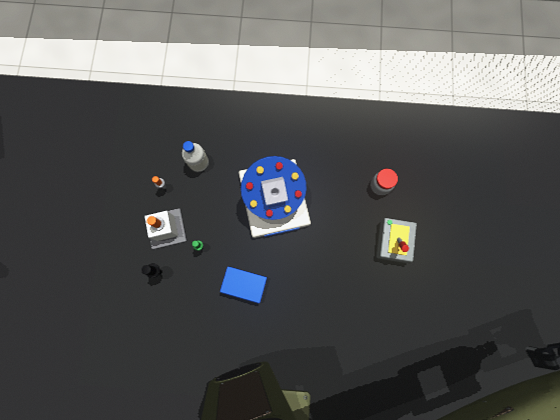

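```bash
python3 - <<'E'
from h import *
a=camera("scene");b=camera("top")
A=cv2.resize(a[225:350,360:500],None,fx=4,fy=4,interpolation=2);B=cv2.resize(b[160:300,120:220],None,fx=4,fy=4,interpolation=2)
B=B[:A.shape[0]] if B.shape[0]>A.shape[0] else B
B=cv2.resize(b[160:285,130:190],None,fx=4,fy=4,interpolation=2)
cv2.imwrite('pics/crop.png',np.hstack([A,B])[:,:,::-1])
E
```

```text
(no output)
```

View pics/crop.png

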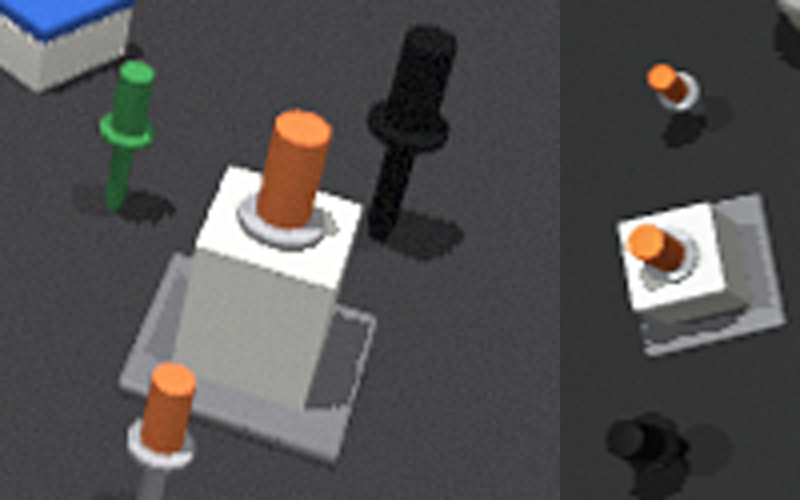

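The pin in the holder is the large orange one: scene (433,267), top (154,221). The small orange pin at scene (401,328) / top (158,181), the green at (392,255) and the black at (464,247) are decoys. The crop shows the holder pin is clearly the larger of the two orange ones.

```bash
python3 - <<'E'
from h import *
from scipy.optimize import least_squares
B={}
for c in("scene","top"):
    im=camera(c);hsv=cv2.cvtColor(im,cv2.COLOR_RGB2HSV)
    m=((hsv[...,1]>150)&(hsv[...,2]>90)&((hsv[...,0]<35)|(hsv[...,0]>170))).astype(np.uint8)
    x0,y0,x1,y1=(225,190,320,230) if c=="scene" else (235,150,315,225)
    mm=np.zeros_like(m);mm[y0:y1,x0:x1]=m[y0:y1,x0:x1]
    n,_,st,ce=cv2.connectedComponentsWithStats(mm)
    B[c]=np.array([ce[i] for i in range(1,n) if st[i,4]>=8]);print(c,[(np.round(ce[i],1).tolist(),int(st[i,4])) for i in range(1,n)])
t=np.radians(32)
def pts(p):
    M,phi,ph=p[:3],p[3],p[4]
    z=np.array([np.sin(t)*np.cos(phi),np.sin(t)*np.sin(phi),np.cos(t)])
    y=np.array([-np.sin(phi),np.cos(phi),0]);x=np.cross(y,z)
    a=ph+np.arange(8)*np.pi/4
    return M+64*(np.outer(np.cos(a),x)+np.outer(np.sin(a),y))-20*z
def res(p):
    P=pts(p);r=[]
    for c in B:
        q=proj(P,c);
        for b in B[c]:
            d=q-b;i=np.argmin((d**2).sum(1));r+=list(d[i])
    return np.array(r+list((p[:3]-[595,25,164])/4))
out=[]
for phi in np.arange(0,6.2,.5):
    for ph in(0,.26,.52):
        s=least_squares(res,[595,25,164,phi,ph],loss='soft_l1');out.append((s.cost,s.x))
out.sort(key=lambda o:o[0])
for o in out[:6]:print(round(o[0],2),np.round(o[1],3))
print(np.round(camera_info("wrist")["T_tool_cam"],3).tolist(), camera_info("wrist")["mtx"])
def cen(n):
    u={}
    for c in("scene","top"):
        for r in finder.regions_of(n,c)[:5]:
            ys,xs=np.nonzero(r['region']);print(n,c,xs.min(),xs.max(),ys.min(),ys.max(),round(xs.mean(),1),round(ys.mean(),1),len(xs),round(r['p'],2))
cen("pin_grip");cen("toggle_tip")
E
```

```text
scene [([244.6, 201.4], 100), ([269.1, 210.7], 35), ([295.5, 215.0], 103)]
top [([278.6, 165.2], 35), ([259.6, 169.6], 33), ([294.4, 175.5], 31), ([249.1, 185.4], 36), ([297.6, 193.5], 31), ([253.0, 203.2], 29), ([287.1, 208.6], 27), ([268.8, 212.5], 32)]Traceback (most recent call last):
  File "<stdin>", line 28, in <module>
    return func(*args, **kwargs)
    result = trf(vector_fun.fun, vector_fun.jac, x0, f0, J0, lb, ub, ftol, xtol,
                 gtol, max_nfev, x_scale, loss_function, tr_solver,
                 tr_options.copy(), verbose, callback=callback_wrapped)
    return trf_no_bounds(
        fun, jac, x0, f0, J0, ftol, xtol, gtol, max_nfev, x_scale,
        loss_function, tr_solver, tr_options, verbose, callback=callback)
    J = jac(x)
    self._update_jac()
    ~~~~~~~~~~~~~~~~^^
    self.J = self.jac_wrapped(xp_copy(self.x), f0=self.f)
             ~~~~~~~~~~~~~~~~^^^^^^^^^^^^^^^^^^^^^^^^^^^^
    J, dct = approx_derivative(
             ~~~~~~~~~~~~~~~~~^
        self.fun,
        ^^^^^^^^^
    ...<2 lines>...
        **self.finite_diff_options,
        ^^^^^^^^^
[... 289 characters left out ...]
                      ^^^
    df = [f_eval - f0 for f_eval in f_evals]
                                    ^^^^^^^
    f = np.atleast_1d(self.fun(x, *self.args, **self.kwargs))
                      ~~~~~~~~^^^^^^^^^^^^^^^^^^^^^^^^^^^^^^
    return np.atleast_1d(self.fun(x))
                         ~~~~~~~~^^^
    return self.f(x, *self.args, **self.kwargs)
           ~~~~~~^^^^^^^^^^^^^^^^^^^^^^^^^^^^^^
  File "<stdin>", line 21, in res
  File "h.py", line 8, in proj
    c=camera_info(name); p,_=cv2.projectPoints(np.float64(P).reshape(-1,1,3),np.float64(c['rvec']),np.float64(c['tvec']),np.float64(c['mtx']),None); return p.reshape(-1,2)
ValueError: time passes only in moves, steps and waits
```

Call:
{"method": "servo_tool", "body": {"targets": [[0.8,3.6,0.5,0,0,6,8.5],[0.8,3.6,0.5,0,0,6,8.5],[0.8,3.6,0.5,0,0,6,8.5],[0.8,3.6,0.5,0,0,6,8.5],[0.8,3.6,0.5,0,0,6,8.5],[0.8,3.6,0.5,0,0,6,8.5],[0.8,3.6,0.5,0,0,6,8.5],[0.8,3.6,0.5,0,0,6,8.5]]}}

```text
time_s: 1.97
eef_pos: [354.1, -291.9, 290.7]
tcp_rot: [2.496, 1.907, 0.0]
ft_force: [0.8, -0.3, 0.0]
gripper_width: 0.992
finger_force: 0.0
```

Call:
{"method": "servo_tool", "body": {"targets": [[0.8,3.6,0.5,0,0,6,8.5],[0.8,3.6,0.5,0,0,6,8.5],[0.8,3.6,0.5,0,0,6,8.5],[0.8,3.6,0.5,0,0,6,8.5],[0.8,3.6,0.5,0,0,6,8.5],[0.8,3.6,0.5,0,0,6,8.5],[0.8,3.6,0.5,0,0,6,8.5],[0.8,3.6,0.5,0,0,6,8.5]]}}

```text
time_s: 2.63
eef_pos: [418.1, -3.8, 331.0]
tcp_rot: [1.503, 2.757, 0.001]
ft_force: [0.5, -0.4, 0.3]
gripper_width: 0.996
finger_force: 0.0
```

```bash
sed -i 's/camera_info(name)/CI(name)/g; s/^def proj/import functools\nCI=functools.cache(camera_info)\ndef proj/' h.py; cat > hub.py <<'E'
from h import *
from scipy.optimize import least_squares
B={"top":np.array([[278.6,165.2],[259.6,169.6],[294.4,175.5],[249.1,185.4],[297.6,193.5],[253.0,203.2],[287.1,208.6],[268.8,212.5]]),"scene":np.array([[269.1,210.7]])}
t=np.radians(32)
def frame(phi):
    z=np.array([np.sin(t)*np.cos(phi),np.sin(t)*np.sin(phi),np.cos(t)])
    y=np.array([-np.sin(phi),np.cos(phi),0]);return np.cross(y,z),y,z
def pts(p):
    x,y,z=frame(p[3]);a=p[4]+np.arange(8)*np.pi/4
    return p[:3]+64*(np.outer(np.cos(a),x)+np.outer(np.sin(a),y))-20*z
def res(p):
    P=pts(p);r=[]
    for c in B:
        q=proj(P,c)
        for b in B[c]:
            d=q-b;i=np.argmin((d**2).sum(1));r+=list(d[i])
    return np.array(r+list((p[:3]-[595,25,164])/4))
def fit():
    out=[]
    for phi in np.arange(0,6.2,.6):
        for ph in(0,.26,.52):
            s=least_squares(res,[595,25,164,phi,ph],loss='soft_l1');out.append((s.cost,s.x))
    out.sort(key=lambda o:o[0]);return out
E
python3 - <<'E'
from hub import *
for o in fit()[:4]:print(round(o[0],2),np.round(o[1],3))
print(np.round(CI("wrist")["T_tool_cam"],3).tolist(), CI("wrist")["mtx"])
s=readout.get_state();print(s)
save(camera("wrist"),'w1.png')
for c in("scene","top"):
    for n in("pin_grip","toggle_tip"):
        camera(c)
        for r in finder.regions_of(n,c)[:5]:
            ys,xs=np.nonzero(r['region']);print(n,c,xs.min(),xs.max(),ys.min(),ys.max(),round(xs.mean(),1),round(ys.mean(),1),len(xs),round(r['p'],2))
E
```

```text
1.2 [596.774  28.664 159.957  -2.837   5.88 ]
1.2 [596.774  28.664 159.957   3.446   1.953]
1.2 [596.774  28.664 159.957   3.446  -1.189]
1.2 [596.774  28.664 159.957   3.446   2.738]
[[-0.0, -0.956, -0.294, 74.253], [1.0, -0.0, 0.001, 0.247], [-0.001, -0.294, 0.956, -124.041], [0.0, 0.0, 0.0, 1.0]] [[362.09702319   0.         284.56000881]
 [  0.         362.09702319 209.51664308]
 [  0.           0.           1.        ]]
{'time_s': 2.6333, 'joint_pos': array([-1.37612329e-01, -4.55149670e-01,  2.02535318e+00, -5.79662852e-05,
        1.56988838e+00, -7.10210214e-01]), 'dq': array([ 1.07506104,  0.18792871, -0.22342029, -0.00317279,  0.03122634,
       -0.18025872]), 'joint_torque': array([-5.20047069e+00, -1.92757648e+01, -3.68209147e+01,  3.29227711e-02,
        1.74112218e-01,  1.54838087e-01]), 'eef_pos': array([418.06729984,  -3.80060515, 331.00727869]), 'tcp_rot': array([1.50299393e+00, 2.75711193e+00, 7.48217808e-04]), 'ft_force': array([ 0.52250458, -0.37703887,  0.25438536]), 'ft_torque': array([ 0.00488677,  0.00108971, -0.00771402]), 'finger_force': 0.0, 'gripper_width': 0.9961580177044593}
pin_grip scene 419 441 253 287 431.4 271.1 537 0.92
pin_grip scene 448 467 225 282 457.8 249.7 655 0.76
pin_grip scene 389 405 308 353 396.7 328.7 450 0.6
pin_grip scene 393 411 275 280 402.1 277.4 85 0.6
toggle_tip scene 201 213 145 173 206.7 157.6 175 0.48
pin_grip top 162 195 273 304 180.4 290.1 318 0.74
pin_grip top 147 164 216 229 155.6 222.4 188 0.64
pin_grip top 166 178 189 214 172.2 203.8 114 0.51
pin_grip top 167 198 247 258 180.6 252.4 156 0.5
pin_grip top 371 397 168 194 384.0 181.1 552 0.47
toggle_tip top 398 408 238 250 402.9 244.7 87 0.64
```

View pics/w1.png

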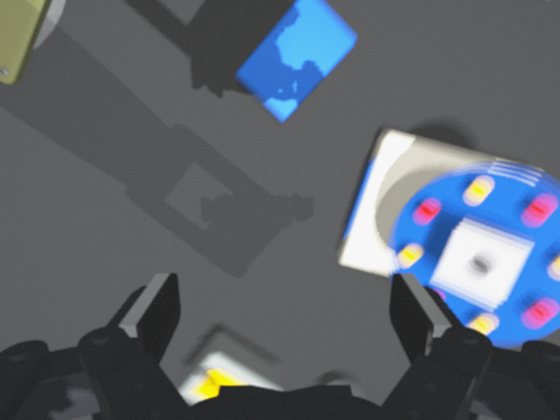

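Call:
{"method": "servo_tool", "body": {"targets": [[0.87,3.4,-1.0,0,0,0,8.5],[0.87,3.4,-1.0,0,0,0,8.5],[0.87,3.4,-1.0,0,0,0,8.5],[0.87,3.4,-1.0,0,0,0,8.5],[0.87,3.4,-1.0,0,0,0,8.5],[0.87,3.4,-1.0,0,0,0,8.5],[0.87,3.4,-1.0,0,0,0,8.5],[0.87,3.4,-1.0,0,0,0,8.5]]}}

```text
time_s: 3.75
eef_pos: [488.5, 266.9, 249.6]
tcp_rot: [1.514, 2.753, -0.0]
ft_force: [0.7, -0.3, -0.2]
gripper_width: 0.995
finger_force: 0.0
```

Call:
{"method": "servo_tool", "body": {"targets": [[0.87,3.4,-1.0,0,0,0,8.5],[0.87,3.4,-1.0,0,0,0,8.5],[0,0,0,0,0,0,8.5],[0,0,0,0,0,0,8.5]]}}

```text
time_s: 4.08
eef_pos: [505.3, 334.2, 228.3]
tcp_rot: [-1.51, -2.753, 0.005]
ft_force: [-0.4, 0.1, 0.4]
gripper_width: 0.994
finger_force: 0.0
```

```bash
cat >> h.py <<'E'
def wcam(s=None):
    s=s or readout.get_state();T=np.eye(4);T[:3,:3]=cv2.Rodrigues(np.float64(s['tcp_rot']))[0];T[:3,3]=s['eef_pos']
    return T@np.float64(CI("wrist")["T_tool_cam"])
def wray(uv,T):
    d=T[:3,:3]@np.linalg.inv(np.float64(CI("wrist")["mtx"]))@np.array([uv[0],uv[1],1.]);return T[:3,3],d/np.linalg.norm(d)
def wproj(P,T):
    q=(np.float64(P).reshape(-1,3)-T[:3,3])@T[:3,:3];u=q@np.float64(CI("wrist")["mtx"]).T;return u[:,:2]/u[:,2:]
E
python3 - <<'E'
from h import *
T=wcam();im=camera("wrist");save(im,'w2.png')
hsv=cv2.cvtColor(im,cv2.COLOR_RGB2HSV)
m=((hsv[...,0]<16)&(hsv[...,1]>150)&(hsv[...,2]>210)).astype(np.uint8)
n,_,st,ce=cv2.connectedComponentsWithStats(m)
for i in range(1,n):
    if st[i,4]>60:
        o,d=wray(ce[i],T);print(np.round(ce[i],1),st[i],np.round(o+d*(141-o[2])/d[2],1))
for nm in("pin_grip","pin_collar"):print([(np.round(q['centre']).tolist(),round(q['p'],2)) for q in finder.spot_point(nm,"wrist")])
s=readout.get_state();print(s['eef_pos'],s['joint_pos'],s['time_s'])
print(wproj([[505,334,141]],T))
E
```

```text
[([560.0, 314.0, 20.0], 0.9), ([321.0, 248.0, 22.0], 0.85), ([429.0, 301.0, 19.0], 0.85), ([506.0, 336.0, 117.0], 0.71)]
[([578.0, 330.0, 11.0], 0.94), ([441.0, 278.0, 13.0], 0.88), ([508.0, 335.0, 83.0], 0.7), ([339.0, 271.0, 19.0], 0.66)]
[505.69926097 332.99454125 230.79609846] [ 4.93804778e-01  3.95543645e-02  1.77300157e+00 -3.11143851e-04
  1.32860672e+00 -7.15843160e-02] 4.2333
[[283.73014419 223.75169782]]
```

View pics/w2.png

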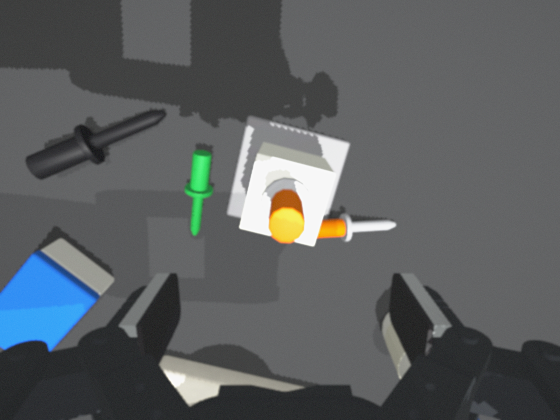

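The pin in the holder shows its top at about (286,223), as predicted for (506,335). The decoys lie flat on the table, clear of the descent.

Call:
{"method": "servo_tool", "body": {"targets": [[0.1,0,-3.0,0,0,0,8.5],[0,0,-3.0,0,0,0,8.5],[0,0,-3.0,0,0,0,8.5],[0,0,-2.0,0,0,0,8.5],[0,0,0,0,0,0,8.5],[0,0,0,0,0,0,1.8],[0,0,0,0,0,0,1.8],[0,0,0,0,0,0,1.8]], "squeeze": 70}}

```text
time_s: 4.9
eef_pos: [507.8, 334.7, 123.4]
tcp_rot: [1.51, 2.752, 0.007]
ft_force: [0.1, -1.4, 0.2]
gripper_width: 0.596
finger_force: 0.0
```

Call:
{"method": "servo_tool", "body": {"targets": [[0,0,0,0,0,0,1.8],[0,0,0,0,0,0,1.8],[0,0,0,0,0,0,1.8],[0,0,0,0,0,0,1.8]], "squeeze": 70}}

```text
time_s: 5.23
eef_pos: [507.1, 334.9, 122.3]
tcp_rot: [1.51, 2.753, 0.004]
ft_force: [-0.4, -1.0, 6.0]
gripper_width: 0.262
finger_force: 68.4
```

Call:
{"method": "servo_tool", "body": {"targets": [[0,0,2.0,0,0,0,1.8],[0,0,3.4,0,0,0,1.8],[0,0,3.4,0,0,0,1.8],[0,0,3.4,0,0,0,1.8],[0,0,3.4,0,0,0,1.8],[0,0,3.4,0,0,0,1.8],[0,-3.4,0,0,0,0,1.8],[0,-3.4,0,0.95,-3.05,0,1.8]]}}

```text
time_s: 5.9
eef_pos: [507.8, 267.3, 313.4]
tcp_rot: [1.486, 2.719, 0.069]
ft_force: [0.5, -1.7, -2.5]
gripper_width: 0.266
finger_force: 69.7
```

Call:
{"method": "servo_tool", "body": {"targets": [[0,-3.4,0,0.95,-3.05,0,1.8],[0,-3.4,0,0.95,-3.05,0,1.8],[0,-3.4,0,0.95,-3.05,0,1.8],[0,-3.4,0,0.95,-3.05,0,1.8],[0,-3.4,0,0.95,-3.05,0,1.8],[0,-3.4,0,0.95,-3.05,0,1.8],[0,-3.4,0,0.95,-3.05,0,1.8],[0,-2.8,0,0.95,-3.05,0,1.8]]}}

```text
time_s: 6.57
eef_pos: [505.4, -1.3, 309.9]
tcp_rot: [1.321, 2.408, 0.508]
ft_force: [0.0, 0.0, -2.0]
gripper_width: 0.261
finger_force: 69.7
```

Call:
{"method": "servo_tool", "body": {"targets": [[0,0,0,0.95,-3.05,0,1.8],[0,0,0,0,0,0,1.8],[0,0,0,0,0,0,1.8],[0,0,0,0,0,0,1.8]]}}

```text
time_s: 6.9
eef_pos: [506.1, 1.0, 310.2]
tcp_rot: [1.298, 2.37, 0.556]
ft_force: [0.8, 0.3, -1.1]
gripper_width: 0.26
finger_force: 69.7
```

```bash
python3 - <<'E'
from hub import *
s=readout.get_state();T=wcam(s);im=camera("wrist")
np.save('w3.npy',im);np.save('T3.npy',T)
p=fit()[0][1];x,y,z=frame(p[3])
R=cv2.Rodrigues(np.float64(s['tcp_rot']))[0]
print(s['eef_pos'],s['joint_pos'],s['time_s'],s['gripper_width'],R[:,2],-z)
v=im.copy()
for q in wproj(pts(p),T):cv2.circle(v,tuple(int(a) for a in q),4,(0,255,0),1)
q=wproj([p[:3]],T)[0];cv2.circle(v,tuple(int(a) for a in q),3,(0,255,0),-1);print(q)
save(v,'w3.png')
print([(np.round(q['centre']).tolist(),round(q['p'],2)) for q in finder.spot_point("hub_mouth","wrist")])
hsv=cv2.cvtColor(im,cv2.COLOR_RGB2HSV)
m=((hsv[...,1]>110)&(hsv[...,2]>120)&((hsv[...,0]<35)|(hsv[...,0]>165))).astype(np.uint8)
n,_,st,ce=cv2.connectedComponentsWithStats(m)
print([(np.round(ce[i],1).tolist(),st[i].tolist()) for i in range(1,n) if st[i,4]>40])
E
```

```text
[506.09680994   0.96628829 310.24408184] [-0.24633868 -0.54341659  2.1795755   0.32522093  1.04173097 -0.91346778] 6.9 0.2598704230879745 [ 0.50389066  0.15771845 -0.84924619] [ 0.50552102  0.15894314 -0.8480481 ]
[284.87540317 189.84750301]
[([593.0, 23.0, 167.0], 0.87)]
[([277.4, 115.5], [268, 106, 20, 20, 324]), ([332.3, 131.3], [323, 121, 20, 21, 325]), ([229.0, 143.8], [219, 134, 21, 20, 329]), ([357.1, 179.5], [348, 171, 19, 18, 285]), ([216.8, 196.1], [207, 187, 20, 19, 291]), ([340.4, 229.4], [331, 221, 19, 18, 257]), ([243.9, 239.6], [236, 232, 18, 18, 233]), ([284.3, 302.7], [252, 243, 66, 114, 5969]), ([8.6, 399.6], [0, 393, 24, 18, 258]), ([171.8, 410.2], [161, 397, 21, 23, 239])]
```

View pics/w3.png

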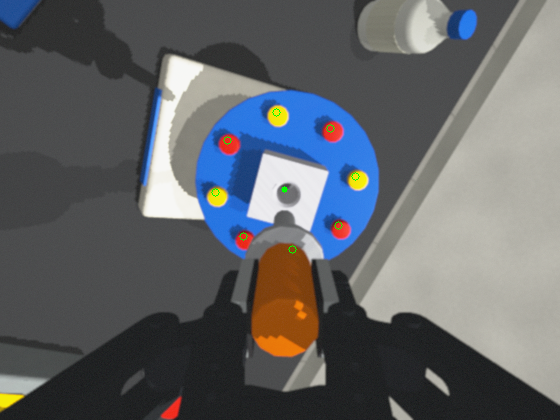

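```bash
python3 - <<'E'
from hub import *
import hub
T=np.load('T3.npy');im=np.load('w3.npy')
W=np.array([[277.4,115.5],[332.3,131.3],[229,143.8],[357.1,179.5],[216.8,196.1],[340.4,229.4],[243.9,239.6]])
p0=fit()[0][1]
def r2(p):
    q=wproj(pts(p),T);r=[]
    for b in W:
        d=q-b;r+=list(d[np.argmin((d**2).sum(1))])
    h=wproj([p[:3]],T)[0]-[289,193.5]
    return np.array(r+list(h)) 
s=least_squares(r2,p0);p=s.x;print(np.round(p,3),s.cost,np.round(s.fun,1))
# hub face dark hole measure
x,y,z=frame(p[3]);np.save('hubp.npy',p)
v=cv2.resize(im,None,fx=4,fy=4,interpolation=2);
def dr(P,col):
    for q in wproj(P,T):cv2.circle(v,tuple(int(a*4+2) for a in q),1,col,-1)
a=np.linspace(0,2*np.pi,60)
circ=lambda c,x,y,r:c+r*(np.outer(np.cos(a),x)+np.outer(np.sin(a),y))
dr(circ(p[:3],x,y,9.5),(0,255,0));dr([p[:3]],(255,0,0))
st=readout.get_state();R=cv2.Rodrigues(np.float64(st['tcp_rot']))[0];t0=st['eef_pos']
for dz,r in((37,19),(31,19),(107,3),(96,7),(-19,12)):
    dr(circ(t0+R[:,2]*dz,R[:,0],R[:,1],r),(255,0,255))
save(v[480:1080+400,800:1500],'w4.png',s=.6)
E
```

```text
[597.857  27.25  163.308  -2.875   5.913] 2.9143277129599157 [ 0.6 -0.1  0.2 -0.1  0.3 -0.   0.3  0.2  0.1  0.1  0.  -0.1  0.8  0.6
 -2.  -0.4]
```

View pics/w4.png

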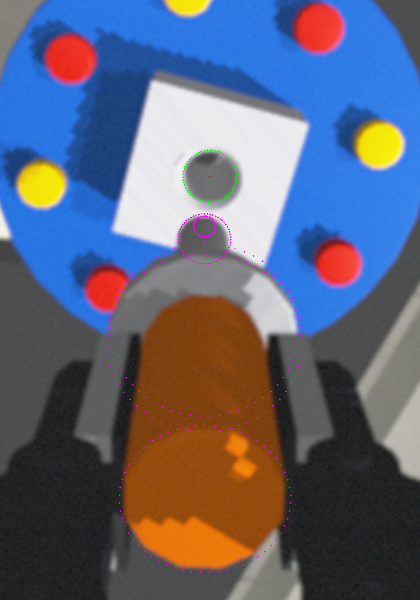

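Call:
{"method": "servo_tool", "body": {"targets": [[0.8,0.25,-1.2,-0.87,-0.39,-0.59,1.8],[0.8,0.25,-1.2,0,0,0,1.8],[0.8,0.25,-1.2,0,0,0,1.8],[0.8,0.25,-1.15,0,0,0,1.8],[0,0,0,0,0,0,1.8],[0,0,0,0,0,0,1.8],[0,0,0,0,0,0,1.8],[0,0,0,0,0,0,1.8]]}}

```text
time_s: 7.67
eef_pos: [538.5, 10.6, 264.2]
tcp_rot: [1.298, 2.353, 0.539]
ft_force: [0.3, 0.1, -0.3]
gripper_width: 0.263
finger_force: 69.8
```

```bash
cat > chk.py <<'E'
from hub import *
S=[]
for i in range(6):camera("wrist");S.append(readout.get_state())
t0=np.mean([s['eef_pos'] for s in S],0);R=np.mean([cv2.Rodrigues(np.float64(s['tcp_rot']))[0] for s in S],0)
p=np.load('hubp.npy');x,y,z=frame(p[3]);v=t0-p[:3]
print('tcp',t0.round(1),np.std([s['eef_pos'] for s in S],0).round(2),'d',v@z,'lat(world)',(v-z*(v@z)).round(2),'turn deg',np.degrees(np.cross(R[:,2],-z)).round(2))
print('F',np.mean([s['ft_force'] for s in S],0).round(1),S[-1]['gripper_width'],S[-1]['finger_force'],S[-1]['time_s'])
E
python3 chk.py
```

```text
tcp [538.3  10.3 263.8] [0.1  0.07 0.33] d 118.05661853114586 lat(world) [ 0.8  -0.51  0.4 ] turn deg [0.02 0.16 0.04]
F [-0.2 -0.  -1.9] 0.2610839101432394 69.75820541381836 7.9667
```

Call:
{"method": "servo_tool", "body": {"targets": [[0.53,0.22,-1.06,0,0,0,1.8],[0.61,0.17,-1.02,0,0,0,1.8],[0.61,0.17,-1.02,0,0,0,1.8],[0.61,0.17,-1.02,0,0,0,1.8],[0,0,0,0,0,0,1.8]]}}

```text
time_s: 8.38
eef_pos: [561.0, 17.9, 218.9]
tcp_rot: [1.302, 2.358, 0.537]
ft_force: [0.0, -0.4, -1.9]
gripper_width: 0.26
finger_force: 69.8
```

Call:
{"method": "servo_tool", "body": {"targets": [[0.61,0.17,-1.02,0,0,0,1.8],[0.61,0.17,-1.02,0,0,0,1.8],[0,0,0,0,0,0,1.8],[0,0,0,0,0,0,1.8]]}}

```text
time_s: 8.72
eef_pos: [573.6, 21.1, 201.1]
tcp_rot: [1.3, 2.355, 0.538]
ft_force: [0.6, -0.4, -2.2]
gripper_width: 0.261
finger_force: 69.8
```

```bash
python3 chk.py
```

```text
tcp [574.1  20.9 202.3] [0.1  0.03 0.22] d 46.0644296839171 lat(world) [-0.18  0.09 -0.1 ] turn deg [0.02 0.16 0.04]
F [-0. -0. -2.] 0.2629057136076292 69.77208852767944 9.0167
```

Call:
{"method": "servo_tool", "body": {"targets": [[0.26,0.07,-0.42,0,0,0,1.8],[0.15,0.04,-0.25,0,0,0,1.8],[0,0,0,0,0,0,1.8]]}}

```text
time_s: 9.27
eef_pos: [578.2, 21.7, 196.4]
tcp_rot: [1.298, 2.355, 0.537]
ft_force: [-13.8, -4.5, 11.1]
gripper_width: 0.265
finger_force: 71.7
```

Call:
{"method": "servo_tool", "body": {"targets": [[0.08,0.02,-0.13,0,0,0,1.8],[0,0,0,0,0,0,1.8]]}}

```text
time_s: 9.43
eef_pos: [578.5, 21.7, 196.4]
tcp_rot: [1.297, 2.357, 0.535]
ft_force: [-28.9, -8.3, 21.2]
gripper_width: 0.261
finger_force: 73.7
```

Call:
{"method": "servo_tool", "body": {"targets": [[0.05,0.01,-0.08,0,0,0,1.8],[0,0,0,0,0,0,1.8]]}}

```text
time_s: 9.6
eef_pos: [578.6, 21.7, 196.3]
tcp_rot: [1.296, 2.358, 0.535]
ft_force: [-38.1, -10.2, 28.7]
gripper_width: 0.267
finger_force: 74.9
```

```bash
python3 chk.py
```

```text
tcp [578.6  21.6 196.3] [0.01 0.01 0.02] d 38.65609255234409 lat(world) [ 0.49 -0.21  0.26] turn deg [ 0.04 -0.04  0.02]
F [-37.5  -9.5  28.5] 0.2579302168614716 74.85441327095032 9.9
```

Contact at about 45 N axial with d within 2 mm of expected home. I'll relieve the load, let go, back out and look.

Call:
{"method": "servo_tool", "body": {"targets": [[-0.15,-0.03,0.22,0,0,0,1.8],[0,0,0,0,0,0,1.8]]}}

```text
time_s: 10.07
eef_pos: [578.4, 21.7, 196.5]
tcp_rot: [1.298, 2.351, 0.538]
ft_force: [-10.0, -4.1, 9.6]
gripper_width: 0.264
finger_force: 70.8
```

Call:
{"method": "servo_tool", "body": {"targets": [[0,0,0,0,0,0,3.5],[0,0,0,0,0,0,5],[0,0,0,0,0,0,5],[0,0,0,0,0,0,5],[-1.2,-0.35,2.0,0,0,0,5],[-1.6,-0.42,2.5,0,0,0,5],[-1.6,-0.42,2.5,0,0,0,5],[-1.6,-0.42,2.5,0,0,0,5]]}}

```text
time_s: 10.73
eef_pos: [517.0, 6.2, 289.8]
tcp_rot: [1.3, 2.355, 0.538]
ft_force: [0.5, -0.6, 0.6]
gripper_width: 0.586
finger_force: 0.0
```

Call:
{"method": "servo_tool", "body": {"targets": [[0,0,0,0,0,0,1.0],[0,0,0,0,0,0,0.5],[0,0,0,0,0,0,0],[0,0,0,0,0,0,0]]}}

```text
time_s: 11.07
eef_pos: [517.5, 6.3, 287.5]
tcp_rot: [1.301, 2.357, 0.537]
ft_force: [0.9, 0.5, 0.4]
gripper_width: 0.019
finger_force: 0.0
```

```bash
python3 - <<'E'
from hub import *
p=np.load('hubp.npy');x,y,z=frame(p[3]);M=p[:3]
a=np.linspace(0,2*np.pi,50);circ=lambda d,r:M+d*z+r*(np.outer(np.cos(a),x)+np.outer(np.sin(a),y))
T=wcam();im=camera("wrist");ims=camera("scene")
v=cv2.resize(im,None,fx=3,fy=3,interpolation=2);w=cv2.resize(ims,None,fx=6,fy=6,interpolation=2)
for d,r,c in((0,19,(0,255,0)),(6,19,(255,0,255)),(56,12,(0,255,255))):
    for q in wproj(circ(d,r),T):cv2.circle(v,tuple(int(k*3+1) for k in q),1,c,-1)
    for q in proj(circ(d,r),"scene"):cv2.circle(w,tuple(int(k*6+3) for k in q),1,c,-1)
q=wproj([M],T)[0];cx,cy=[int(k*3) for k in q];cy=max(min(cy,1260-300),300);q=proj([M+25*z],"scene")[0];sx,sy=[int(k*6) for k in q]
save(np.hstack([v[cy-300:cy+300,cx-200:cx+200],w[sy-300:sy+300,sx-200:sx+200]]),'w5.png')
for c in("wrist","scene"):print([(np.round(q['centre']).tolist(),round(q['p'],2)) for q in finder.spot_point("pin_collar",c)])
s=readout.get_state();print(s['eef_pos'],s['gripper_width'],s['ft_force'],s['time_s'])
E
```

```text
[([596.0, 26.0, 163.0], 0.79)]
[([578.0, 325.0, 16.0], 0.85), ([593.0, 26.0, 162.0], 0.83), ([339.0, 266.0, 20.0], 0.66), ([440.0, 280.0, 11.0], 0.52)]
[517.72513346   6.29496878 288.09387372] 0.001484540361468737 [-0.09270507 -0.16816947 -0.21254031] 11.2667
```

View pics/w5.png

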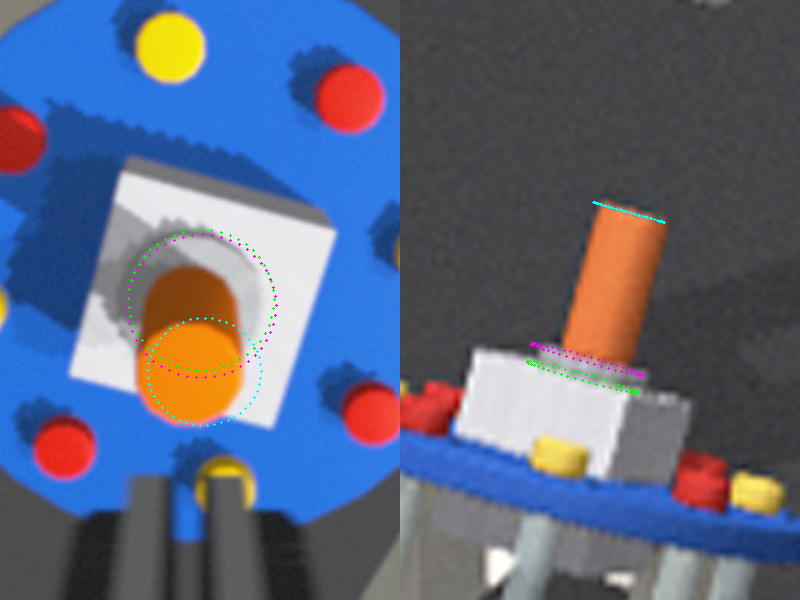

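The pin collar sits on the hub face in the scene view (crop about (590,370)) with no gap; the left view shows only the small lateral play of the hole. Pin is home. Next is the toggle.

Call:
{"method": "servo_tool", "body": {"targets": [[-0.87,-3.2,0,-1.69,6.18,0,0],[-0.87,-3.2,0,-1.69,6.18,0,0],[-0.87,-3.2,0,-1.69,6.18,0,0],[-0.87,-3.2,0,-1.69,6.18,0,0],[-0.87,-3.2,0,-1.69,6.18,0,0],[-0.87,-3.2,-0.8,0,0,-6.4,0],[-0.87,-3.2,-0.8,0,0,-6.4,0],[-0.87,-3.2,-0.8,0,0,-6.4,0]]}}

```text
time_s: 11.93
eef_pos: [448.3, -251.3, 264.6]
tcp_rot: [1.961, 2.454, -0.0]
ft_force: [-0.4, -0.7, -0.1]
gripper_width: -0.002
finger_force: 0.0
```

Call:
{"method": "servo_tool", "body": {"targets": [[-0.87,-3.2,-0.8,0,0,-6.4,0],[-0.87,-3.2,-0.8,0,0,-6.4,0],[0,0,0,0,0,0,0],[0,0,0,0,0,0,0]]}}

```text
time_s: 12.27
eef_pos: [430.1, -314.9, 248.0]
tcp_rot: [-2.219, -2.222, 0.0]
ft_force: [0.3, 1.4, 0.9]
gripper_width: -0.002
finger_force: 0.0
```

```bash
python3 - <<'E'
from h import *
s=readout.get_state();T=wcam(s);im=camera("wrist");b=camera("top")
R=cv2.Rodrigues(np.float64(s['tcp_rot']))[0];print(s['eef_pos'],R.round(3).tolist(),s['joint_pos'].round(2),s['gripper_width'],s['time_s'])
hsv=cv2.cvtColor(b,cv2.COLOR_RGB2HSV);m=((abs(hsv[...,0].astype(int)-30)<8)&(hsv[...,1]>130)&(hsv[...,2]>100)).astype(np.uint8);m[:,:360]=0;m[:,440:]=0;m[:200]=0;m[290:]=0
r=cv2.minAreaRect(np.argwhere(m)[:,::-1].astype(np.float32));bx=cv2.boxPoints(r)
print(r,[atz(q,"top",50).round(0).tolist() for q in bx])
for c in("wrist",):
    for n in("switch_pivot","toggle_tip"):print(n,[(np.round(q['centre']).tolist(),round(q['p'],2)) for q in finder.spot_point(n,c)])
P=np.array([516,-314.5,50.]);q=np.array([482,-315,120.])
for k in wproj([P,q],T):cv2.circle(im,tuple(int(a) for a in k),3,(0,255,0),-1)
save(im,'w6.png')
E
```

```text
[ 430.12563335 -314.90606974  247.99211585] [[-0.001, 1.0, -0.002], [1.0, 0.001, 0.001], [0.001, -0.002, -1.0]] [-0.73 -0.13  1.91 -0.    1.37 -0.73] -0.0016665411889468273 12.2667
((398.1615905761719, 239.20770263671875), (17.985036849975586, 28.652023315429688), 7.125016689300537) [[478.0, -286.0, 50.0], [557.0, -295.0, 50.0], [555.0, -344.0, 50.0], [476.0, -335.0, 50.0]]
switch_pivot [([517.0, -315.0, 51.0], 0.76)]
toggle_tip [([485.0, -312.0, 123.0], 0.57)]
```

View pics/w6.png

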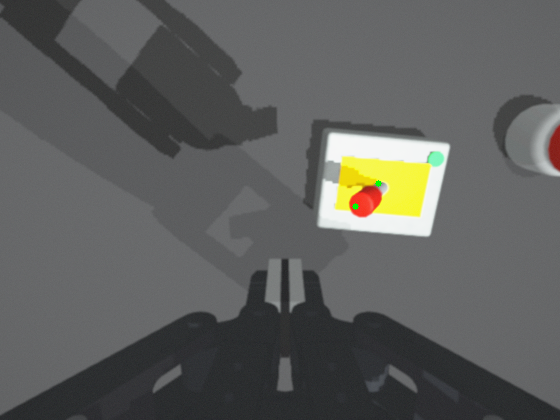

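Call:
{"method": "servo_tool", "body": {"targets": [[0,0.1,-3.3,0,0,0,0],[0,0.1,-3.3,0,0,0,0],[0,0,-3.3,0,0,0,0],[0,0,-3.2,0,0,0,0],[0,0,0,0,0,0,0],[1.5,-0.1,0,0,0,0,0],[1.5,-0.1,0,0,0,0,0],[0,0,0,0,0,0,0]]}}

```text
time_s: 13.13
eef_pos: [463.2, -314.0, 121.0]
tcp_rot: [2.212, 2.226, -0.0]
ft_force: [-2.0, -0.7, -1.4]
gripper_width: 0.002
finger_force: 1.0
```

Call:
{"method": "servo_tool", "body": {"targets": [[0.8,-0.1,0,0,0,0,0],[0.8,-0.1,0,0,0,0,0],[0.8,-0.1,0,0,0,0,0],[0,0,0,0,0,0,0]]}}

```text
time_s: 13.47
eef_pos: [486.5, -317.3, 120.1]
tcp_rot: [2.214, 2.224, 0.001]
ft_force: [-1.1, 0.2, 0.6]
gripper_width: -0.006
finger_force: 0.5
```

Call:
{"method": "servo_tool", "body": {"targets": [[0.8,-0.1,0,0,0,0,0],[0.8,-0.1,0,0,0,0,0],[0.4,0,0,0,0,0,0],[0,0,0,0,0,0,0]]}}

```text
time_s: 13.8
eef_pos: [505.9, -319.0, 118.7]
tcp_rot: [2.216, 2.225, -0.0]
ft_force: [0.6, -0.2, 0.4]
gripper_width: -0.002
finger_force: 0.0
```

```bash
python3 - <<'E'
from h import *
im=camera("wrist");camera("scene");camera("top")
for c in("wrist","scene","top"):
    print(c,[(np.round(q['centre']).tolist(),round(q['p'],2)) for q in finder.spot_point("toggle_tip",c)])
s=readout.get_state();print(s['eef_pos'],s['ft_force'],s['time_s'])
E
```

```text
wrist [([551.0, -317.0, 122.0], 0.92)]
scene [([549.0, -318.0, 122.0], 0.44)]
top [([549.0, -319.0, 119.0], 0.47)]
[ 504.60085076 -318.88389935  118.47067237] [ 0.45025884 -0.0299235  -0.19329621] 14.1
```

Toggle is at ON (tip x ≈ 550, pivot 516). Retreating clear, then a last check.

Call:
{"method": "servo_tool", "body": {"targets": [[-2,0,0.5,0,0,0,0],[-3,0,2.5,0,0,0,0],[-1,0,3.5,0,0,0,0],[0,0,3.5,0,0,0,0],[0,0,3.5,0,0,0,0],[0,0,0,0,0,0,0],[0,0,0,0,0,0,0],[0,0,0,0,0,0,0]]}}

```text
time_s: 14.77
eef_pos: [444.6, -318.8, 253.2]
tcp_rot: [2.217, 2.225, -0.001]
ft_force: [0.4, 0.7, -0.2]
gripper_width: -0.001
finger_force: 0.0
```

```bash
python3 - <<'E'
from hub import *
p=np.load('hubp.npy');x,y,z=frame(p[3]);M=p[:3]
ims=camera("scene");w=cv2.resize(ims,None,fx=6,fy=6,interpolation=2)
a=np.linspace(0,2*np.pi,50)
for d,r,c in((0,19,(0,255,0)),(56,12,(0,255,255))):
    for q in proj(M+d*z+r*(np.outer(np.cos(a),x)+np.outer(np.sin(a),y)),"scene"):cv2.circle(w,tuple(int(k*6+3) for k in q),1,c,-1)
sx,sy=[int(k*6) for k in proj([M+25*z],"scene")[0]]
tx,ty=[int(k*6) for k in proj([[516,-315,90]],"scene")[0]]
save(np.hstack([w[sy-300:sy+300,sx-200:sx+200],w[ty-300:ty+300,tx-200:tx+200]]),'end.png')
for n in("slide_box","reagent_bottle","sample_jar","toggle_tip"):print(n,[(np.round(q['centre']).tolist(),round(q['p'],2)) for q in finder.spot_point(n,"scene")[:2]])
s=readout.get_state();print(s['eef_pos'],s['ft_force'],s['time_s'])
E
```

```text
slide_box [([369.0, 101.0, -2.0], 0.7)]
reagent_bottle [([710.0, 267.0, -1.0], 0.67)]
sample_jar [([681.0, -276.0, -2.0], 0.97)]
toggle_tip [([550.0, -320.0, 122.0], 0.45)]
[ 444.34882279 -318.40434993  251.7284198 ] [-0.2358072  -0.12266412 -0.13692042] 15.0167
```

View pics/end.png

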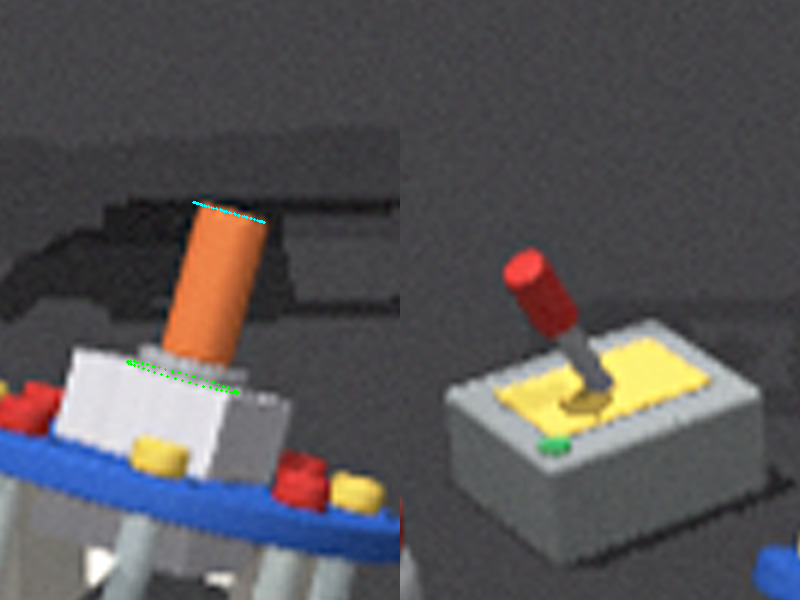

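The left half shows the pin collar on the hub face and the grip end at its home line. The right half shows the toggle leaning to the green-dot side. The slide box, bottle and jar have not moved.

```bash
python3 -c "
from bench import env
print(env.close_job())"
```

```text
the job is handed in; nothing more can be done
None
```

The job is handed in (no verdict came back): in the last camera views the spindle pin's collar sits home on the hub, the toggle is at ON (flipped after the pin was seated), the arm is clear, and the slide box, bottle and jar are where they started.

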